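# Let the bearing balls out of the gravity feeder

## Task

Press the feeder's lever all the way down so that the linked lid lifts and all three bearing balls roll out of the chute into the tray, then ease the lever back up slowly so that the lid closes fully without slamming. Do not touch the lid or the balls, pick nothing up, and leave the other things on the bench where they are.

Things in the scene. Friction and masses are not known exactly. Their poses are not given: they have to be found in the camera images.
- feeder: Fixed grey metal ball feeder on a 300 x 130 mm base plate. Origin on the bench under the chute's mouth; x points downhill (chute to tray), y to the lever's side, z up. The open-topped chute (38 mm wide, y -19 to 19) slopes 12 degrees from x -145 mm to the mouth at x 0, floor there 60 mm up. Nothing fixed stands over 130 mm. The lever's post is at x -50, y 41 mm, 100 mm tall.
- tray (a point): Centre of the inner floor of the open catch tray fixed below the mouth (11 mm above the bench): inside 124 x 104 mm, walls 4 mm thick, rim 37 mm above this point. Axes as the feeder's.
- lever_pad (a point): Centre of the upper face of the lever's flat steel paddle (50 mm along x, 56 mm along y, 6 mm thick), the place to press, on the feeder's +y side, clear of the chute. It moves with the lever: at rest about 135 mm above the bench, sloping down 23 degrees towards the feeder's +x; fully pressed about 65 mm above it, sloping the other way. Nothing lies under it.
- lever_pivot (a point): Point on the lever's hinge axis abreast of the paddle's centre (92 mm above the bench). The axis runs along the feeder's y; the paddle's centre lies 90 mm from it along the lever, towards the feeder's -x, and its upper face 9 mm above the lever's centre line.
- lever (a joint): Lever angle, rad: 0 at rest (paddle up, lever 0.4 rad above level), 0.8 fully pressed against its stop (0.4 rad below level). A strong return spring: about 3 N straight down at the paddle starts it, about 9 N holds it fully down; let go, it snaps back.
- lid (a joint): Lid angle, rad: 0 shut, 0.8 fully open. A rod links lid and lever one to one, so it equals the lever angle. The balls begin to escape at about 0.45 rad.
- lid_edge (a point): Middle of the lower edge of the lid, a 42 x 58 mm, 4 mm thick aluminium plate that hangs from an axle 120 mm above the bench and covers the mouth; its lower edge swings out over the tray and up.
- ball1_center (a point): Centre of a steel bearing ball, 24 mm diameter, about 57 g (all three alike); at the start number 1 of the row in the chute, counted from the lid. They roll out by themselves in under 1.5 s when the lid is fully open.
- ball2_center (a point): Centre of a steel bearing ball, 24 mm diameter, about 57 g (all three alike); at the start number 2 of the row in the chute, counted from the lid. They roll out by themselves in under 1.5 s when the lid is fully open.
- ball3_center (a point): Centre of a steel bearing ball, 24 mm diameter, about 57 g (all three alike); at the start number 3 of the row in the chute, counted from the lid. They roll out by themselves in under 1.5 s when the lid is fully open.
- jar: closed jar, 60 mm wide, 75 mm tall, standing on the bench; origin at the centre of its underside. To be left alone.
- tape: grey tape measure standing on its edge, 75 x 34 x 62 mm tall; origin at the centre of its underside. To be left alone.
- driver: screwdriver, 190 mm long, lying flat along its own x axis; origin below its middle. To be left alone.
- socket: steel socket, upright cylinder 26 mm wide, 38 mm tall; origin at the centre of its underside. To be left alone.
- cup: open grey cup, 76 mm wide at the rim, 85 mm tall; origin at the centre of its underside. To be left alone.
- spanner: open-ended spanner, 170 mm long, lying flat along its own x axis; origin below its middle. To be left alone.
- bearing: steel ring bearing, 52 mm wide, 15 mm tall, lying flat; origin at the centre of its underside. To be left alone.

How it is judged:
By the outcome, as a careful person would: the job done as asked, in the order asked, and still so for the second after the job is handed in, with the robot touching nothing.
It also fails if it takes over 38 s, if anything falls off the work surface, if the arm or the gripper's body presses on something with over 40 N, if the wrist force passes 120 N, or if a joint passes its speed limit or range.

## Robot

A 6-joint arm with a two-finger parallel gripper is mounted at the origin on the work surface. World frame = base frame: x ahead of the robot, y to its left, z up, the work surface at z = 0. Lengths are in mm, angles in rad, forces in N, time in s.
With the tool pointing down it reaches from about 300 to 775 mm from the base axis. Payload 14.6 kg.
Tool frame: the origin (TCP) lies on the centre line of the jaws, within the pads' length; the fingertips stand 19 mm ahead of it and the grasp point (between the pads) is the TCP (bot.tip_reach is the distance from the TCP to the fingertips, in mm); y points along the fingers, x is the direction in which the jaws open and shut, and the axes are right-handed (so a half turn about y gives the same grasp; the last joint's range is limited). The gripper opens to 85 mm and grips with 20 to 120 N. Pads are 22 mm wide; open, the fingers measure 114 mm over their backs; the gripper's body (76 mm by 85 mm) begins 54 mm behind the grasp point. The pads swing forward as they close: fully open they stand 13 mm farther back than shut.
Start: joints at [1.174, 0.3, 1.521, -0, 1.321, -0.067], TCP at [178.117, 520.35, 214.081] pointing down, gripper open.
Joint ranges: [-3.03, 3.03], [-0.79, 2.21], [0.23, 2.52], [-1.04, 4.18], [0, 3.07], [-2.55, 2.55]. Speed limits (rad/s): [2.22, 2.22, 2.57, 3.14, 3.14, 3.14].

## Interface

Orientations are given as a unit quaternion [w, x, y, z].
In Python, from rig import bot gives the robot as it stands. Calls block until the motion is done:
- bot.move_to(position, orientation): joint-space move of the TCP to a pose.
- bot.servo_line(position, attitude=None, speed=150, until_force=None): straight line of the TCP; attitude=None keeps the orientation; speed is the mean speed in mm/s. With until_force (N) it stops when the force on the tool has changed by that much, and returns True; else False.
- bot.move_joints(angles): joint-space move.
- bot.move_gripper(opening, grip_force=None): finger opening in mm; grip_force is the grip in N (None keeps the last); returns when the fingers have stopped.
- bot.dwell(seconds).
- bot.ik(position, orientation): joint angles nearest the present ones, or None.
- bot.read_state(): the state.
- bot.read_camera(name): name is "scene" or "top" or "wrist"; returns a dict with "image" (420x560x3 uint8, blue, green, red), "depth" (420x560 float32, mm along the optical axis (not along the pixel's ray), 0 where there is no reading), "fovy" (degrees; the focal length in pixels is half the picture's height over the tangent of half this angle, whatever the lens; pixels are square), "cx", "cy" (the principal point, pixels), "k1" (the pictures are not rectified: a ray, as slopes to the right and down, at radius r is drawn at 1 + k1 r^2 times it, then the intrinsics apply), "eye" and "attitude" of the camera in the world; the wrist camera has in their place "mount" (4x4, takes a point from camera to tool coordinates, whose origin is the TCP and whose axes are the tool frame's). Camera axes: x right, y down, z forward; pixel columns grow to the right and rows downward; lengths in mm; the calibration is good to about 2 mm. A picture is of the moment at which its call begins: read the wrist's pose just before it.
A pose or a line that the arm cannot do raises bot.MotionError and nothing moves.
- bot.finish_job(): hands the job in, once; it reports no verdict.
The state is a dict: "clock": time; "joint_positions": joint angles; "qvel": joint speeds; "effort": joint torques, N m; "ee_pos": TCP position; "tool_rot": TCP orientation; "ft_force": force on the tool from outside, world axes, zero at the start; "moment": the same for the moment, N m; "grip_width": finger opening in mm.
Only numpy, scipy, OpenCV 4.12 (cv2) and the standard library are available. Lean on these libraries where they do the work, as an engineer would, in place of code of your own. Each camera call takes 0.05 s, during which the arm holds its last target.

## Working session

There is one attempt and no reset: what is moved stays moved. The work goes in short steps, each a Python script; the robot and the scene stay as the last script left them, time stands still between calls to the robot, and variables do not carry over. Pictures are saved under pics/ and viewed, and the job is handed in when it is done.

```bash
ls; mkdir -p pics; python3 - <<'E'
from rig import bot
import cv2,pickle
s=bot.read_state();print(s)
for n in("scene","top"):
    c=bot.read_camera(n);cv2.imwrite(f"pics/{n}0.png",c["image"]);pickle.dump(c,open(n+"0.pkl","wb"))
    print(n,{k:v for k,v in c.items() if k not in("image","depth")},(c["depth"]>0).mean())
E
```

```text
pics
{'clock': 0.0, 'joint_positions': array([ 1.17439546e+00,  3.00493620e-01,  1.52160384e+00, -7.20831009e-06,
        1.32069606e+00, -6.66095661e-02]), 'qvel': array([0.00011147, 0.00127954, 0.00102233, 0.00050987, 0.00259406,
       0.00086501]), 'effort': array([ 1.25947689e-03, -5.43485999e+01, -3.61813760e+01, -7.88326417e-06,
        3.89157314e-03,  1.84173837e-05]), 'ee_pos': array([178.02324197, 520.11516961, 213.49934607]), 'tool_rot': array([-0.57506655,  0.5755174 ,  0.4107837 , -0.41150328]), 'ft_force': array([-0.34555057,  0.00286462,  0.27590951]), 'moment': array([-0.00466632, -0.00529928, -0.06061516]), 'grip_width': 85.54183511609173}
scene {'fovy': 43.89931119625282, 'cx': 282.2392086666293, 'cy': 216.1827137789771, 'k1': -0.1480328860810412, 'eye': array([1191.40275261,  937.58085275,  993.98902302]), 'attitude': array([-0.12912694,  0.2867569 ,  0.85091142, -0.4207689 ])} 0.9932568027210884
top {'fovy': 45.989927990118616, 'cx': 278.59206564643256, 'cy': 212.39756051538228, 'k1': 0.012252671508965716, 'eye': array([ 365.97173101,  -12.54315767, 1635.08112734]), 'attitude': array([-0.04186169,  0.71500269, -0.69701386,  0.03450273])} 0.9958588435374149
```

View pics/scene0.png

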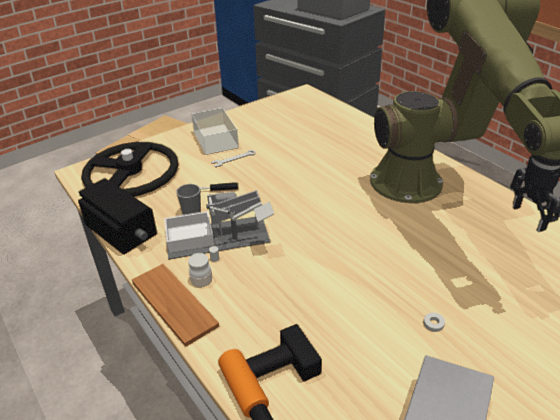

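View pics/top0.png

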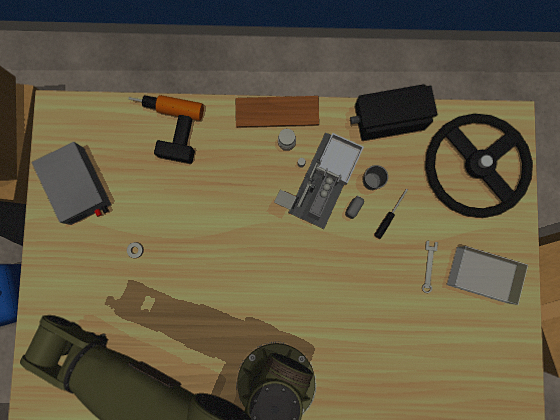

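Top view: feeder around (325,185), tray at (340,155), paddle around (286,200). I'll zoom in and turn depth into points.

```bash
cat > h.py <<'E'
import numpy as np,cv2,pickle
from scipy.spatial.transform import Rotation as R
def Rq(q): return R.from_quat([q[1],q[2],q[3],q[0]])
def K(c):
    f=c["image"].shape[0]/2/np.tan(np.radians(c["fovy"])/2)
    return np.array([[f,0,c["cx"]],[0,f,c["cy"]],[0,0,1.]]),np.array([c["k1"],0,0,0.])
def slopes(c,uv):
    k,d=K(c);return cv2.undistortPoints(np.asarray(uv,float).reshape(-1,1,2),k,d).reshape(-1,2)
def pose(c,ee=None,q=None):
    if "mount" in c:
        M=c["mount"];r=Rq(q).as_matrix();return r@M[:3,:3], r@M[:3,3]+ee
    return Rq(c["attitude"]).as_matrix(),c["eye"]
def depthpts(c,uv,P=None):
    Rm,e=P or pose(c);uv=np.asarray(uv,int).reshape(-1,2);s=slopes(c,uv);z=c["depth"][uv[:,1],uv[:,0]][:,None]
    return (np.hstack([s,np.ones_like(z)])*z)@Rm.T+e
def onplane(c,uv,z,P=None):
    Rm,e=P or pose(c);s=slopes(c,uv);d=np.hstack([s,np.ones((len(s),1))])@Rm.T
    return e+d*((z-e[2])/d[:,2])[:,None]
def crop(c,x0,y0,x1,y1,s,fn): cv2.imwrite(fn,cv2.resize(c["image"][y0:y1,x0:x1],None,fx=s,fy=s,interpolation=cv2.INTER_CUBIC))
E
python3 - <<'E'
from h import *
t=pickle.load(open("top0.pkl","rb"));s=pickle.load(open("scene0.pkl","rb"))
crop(t,260,120,400,240,5,"pics/tc.png");crop(s,150,170,290,290,5,"pics/sc.png")
for c in(t,s):
    ys,xs=np.mgrid[0:420,0:560];p=depthpts(c,np.c_[xs.ravel(),ys.ravel()]).reshape(420,560,3)
    np.set_printoptions(precision=0,suppress=True)
    if c is t:
        for u,v in[(286,200),(281,197),(292,203),(286,194),(345,155),(325,190),(327,181),(333,140),(300,160)]: print(u,v,p[v,u])
    else:
        for u,v in[(265,213),(190,235),(230,225),(250,260)]: print(u,v,p[v,u])
E
```

```text
286 200 [566. -16. 140.]
281 197 [576.  -1. 134.]
292 203 [558. -35. 137.]
286 194 [587. -16. 129.]
345 155 [ 741. -211.    6.]
325 190 [ 608. -139.   90.]
327 181 [ 638. -145.   83.]
333 140 [ 790. -169.   13.]
300 160 [712. -59.  44.]
265 213 [575.  -0. 137.]
190 235 [ 722. -188.   12.]
230 225 [ 598. -162.    5.]
250 260 [635.   2.   1.]
```

View pics/tc.png

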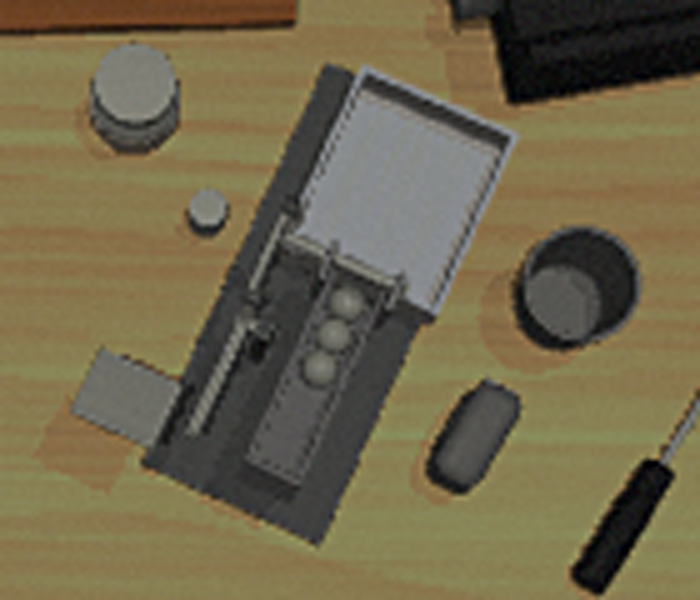

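View pics/sc.png

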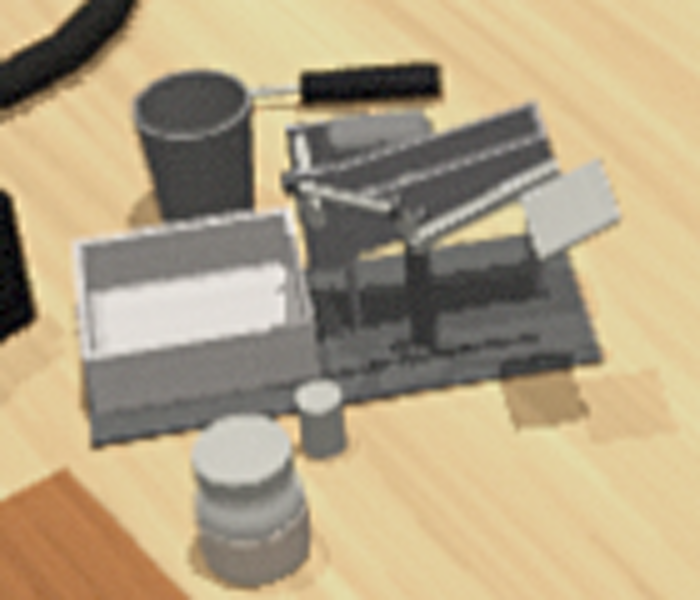

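Top crop: paddle corners at (105,348), (183,380), (152,447), (72,412). Scene crop: (600,160), (620,213), (548,258), (524,203). I'll triangulate between the two views.

```bash
python3 - <<'E'
from h import *
np.set_printoptions(precision=1,suppress=True)
t=pickle.load(open("top0.pkl","rb"));s=pickle.load(open("scene0.pkl","rb"))
T=lambda a:(np.array(a)+.5)/5-.5+[260,120]
S=lambda a:(np.array(a)+.5)/5-.5+[150,170]
def tri(a,b):
    out=[]
    for u,w in zip(a,b):
        P=[]
        for c,x in((t,u),(s,w)):
            Rm,e=pose(c);sl=slopes(c,[x])[0];d=Rm@np.r_[sl,1];P.append((e,d/np.linalg.norm(d)))
        (e1,d1),(e2,d2)=P
        l=np.linalg.lstsq(np.c_[d1,-d2],e2-e1,rcond=None)[0];p,q=e1+l[0]*d1,e2+l[1]*d2
        out.append(np.r_[(p+q)/2,np.linalg.norm(p-q)])
    return np.array(out)
# paddle: near(-x,+y),( -x,-y),(+x,-y),(+x,+y)
pt=T([(72,412),(152,447),(183,380),(105,348)]); 
ps=S([(620,213),(600,160),(524,203),(548,258)])
ps2=S([(620,213),(600,160),(524,203),(548,258)])
for perm in ([0,1,2,3],):
    pc=tri(pt,ps[perm]);print("paddle\n",pc,pc.mean(0))
# tray outer rim corners: far-left, far-right
print("rim",onplane(t,T([(362,68),(517,137)]),48))
print("rim scene",onplane(s,S([(78,240),(290,210),(82,357),(315,340)]),48))
# base plate corners
print("plate",onplane(t,T([(325,65),(143,465),(318,545)]),6))
print("plate scene",onplane(s,S([(92,440),(600,358)]),6))
# balls
print("balls",onplane(t,T([(347,300),(333,333),(320,368)]),82))
# lid axle ends
print("axle",onplane(t,T([(290,238),(400,290)]),120))
E
```

```text
paddle
 [[559.4  19.4 144.6   1.4]
 [538.9 -29.2 142.7   0.1]
 [581.7 -46.4 122.9   3.9]
 [599.9   2.5 123.4   5. ]] [570.  -13.4 133.4   2.6]
rim [[ 803.4 -162.    48. ]
 [ 759.6 -263.8   48. ]]
rim scene [[ 759.4 -265.7   48. ]
 [ 643.2 -211.7   48. ]
 [ 806.8 -165.8   48. ]
 [ 693.7  -96.6   48. ]]
plate [[ 816.4 -141.1    6. ]
 [ 542.6  -25.1    6. ]
 [ 492.4 -141.7    6. ]]
plate scene [[ 818.4 -144.9    6. ]
 [ 547.9  -25.2    6. ]]
balls [[ 643.  -151.5   82. ]
 [ 621.6 -143.    82. ]
 [ 598.9 -135.1   82. ]]
axle [[ 674.4 -112.1  120. ]
 [ 643.3 -180.8  120. ]]
```

Two-view paddle centre is (570,-13,133), slope about 23° and yaw about -22.7°, which matches the text (135 mm high, 50×56). I'll close the gripper and go above the paddle, with the jaw axis along the feeder's y.

```bash
cat >> h.py <<'E'
YAW=np.radians(-22.7)
fx=np.array([np.cos(YAW),np.sin(YAW),0]);fy=np.array([-np.sin(YAW),np.cos(YAW),0]);fz=np.array([0,0,1.])
PAD=np.array([570,-13.4,134.5])
def att(sg):
    x=sg*fy;y=-fz;q=R.from_matrix(np.c_[x,y,np.cross(x,y)]).as_quat();return np.array([q[3],q[0],q[1],q[2]])
E
python3 - <<'E'
from rig import bot
from h import *
np.set_printoptions(precision=3,suppress=True)
print(bot.tip_reach)
bot.move_gripper(0)
print("tip",bot.tip_reach)
tgt=PAD+[0,0,bot.tip_reach+60]
js=[(sg,bot.ik(tgt,att(sg))) for sg in(1,-1)];print(js)
q0=bot.read_state()["joint_positions"]
sg=min((j for j in js if j[1] is not None),key=lambda j:np.abs(j[1]-q0).max())[0];print(sg)
bot.move_to(tgt,att(sg))
s=bot.read_state();print(s["clock"],s["ee_pos"],s["ft_force"],s["grip_width"],bot.tip_reach)
c=bot.read_camera("wrist");pickle.dump((c,s),open("w1.pkl","wb"));cv2.imwrite("pics/w1.png",c["image"])
c=bot.read_camera("scene");crop(c,150,130,310,290,4,"pics/s1.png")
E
```

```text
19.0
tip 19.0
[(1, array([-0.088,  0.345,  1.463, -0.   ,  1.334, -1.262])), (-1, array([-0.088,  0.345,  1.463, -0.   ,  1.334,  1.879]))]
1
3.225 [570.004 -12.614 213.54 ] [-0.16  -0.221 -0.01 ] 0.12382874885880703 19.0
```

View pics/w1.png

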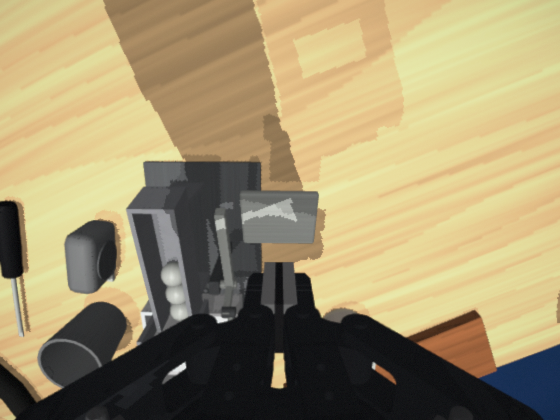

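View pics/s1.png

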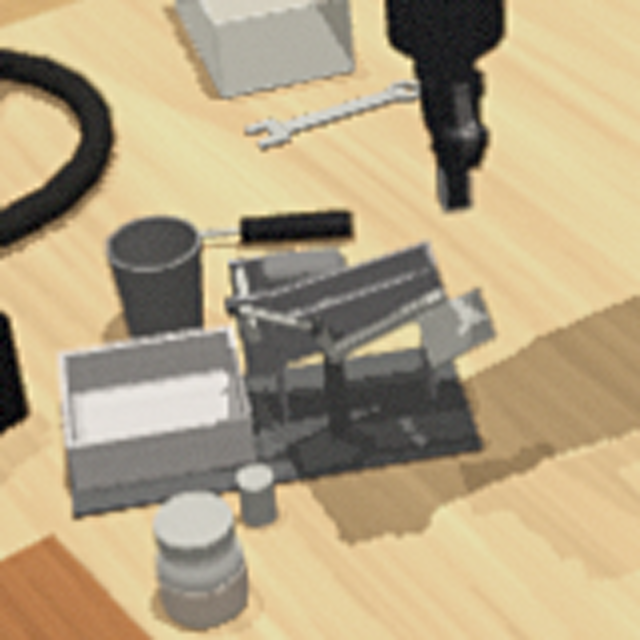

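The wrist view shows the paddle square to the jaws, corners at (242,191), (318,193), (315,244), (240,241). I'll check it by ray, then touch, press and watch.

```bash
python3 - <<'E'
from rig import bot
from h import *
np.set_printoptions(precision=1,suppress=True)
c,s=pickle.load(open("w1.pkl","rb"));P=pose(c,s["ee_pos"],s["tool_rot"])
a=onplane(c,[(242,191),(318,193)],144.5,P);b=onplane(c,[(315,244),(240,241)],124.5,P)
ctr=np.r_[a,b].mean(0);print(a,b,ctr,"offset fx,fy",(ctr-PAD)@fx,(ctr-PAD)@fy)
if np.hypot(*(ctr-PAD)[:2])>8: raise SystemExit("disagree")
xy=(ctr+PAD)/2
start=np.r_[xy[:2],PAD[2]+19+14]
bot.servo_line(start,speed=60)
r=bot.servo_line(start-[0,0,30],speed=15,until_force=1.5)
s=bot.read_state();print(r,s["clock"],s["ee_pos"],s["ee_pos"][2]-19,s["ft_force"])
E
```

```text
[[540.5 -26.6 144.5]
 [562.1  21.5 144.5]] [[606.4   4.7 124.5]
 [581.1 -49.2 124.5]] [572.5 -12.4 134.5] offset fx,fy 1.970804380348253 1.8961411589023636
False 6.3917 [571.3 -12.9 137.5] 118.54336036227755 [0.4 0.6 0.8]
```

```bash
python3 - <<'E'
from rig import bot
from h import *
s=bot.read_state();print(s["clock"],s["ft_force"],s["grip_width"])
c=bot.read_camera("scene");crop(c,150,130,310,290,4,"pics/s2.png")
c=bot.read_camera("wrist");cv2.imwrite("pics/w2.png",c["image"])
E
```

```text
6.3917 [0.41633356 0.55547403 0.83269957] -0.22598664784277714
```

View pics/s2.png

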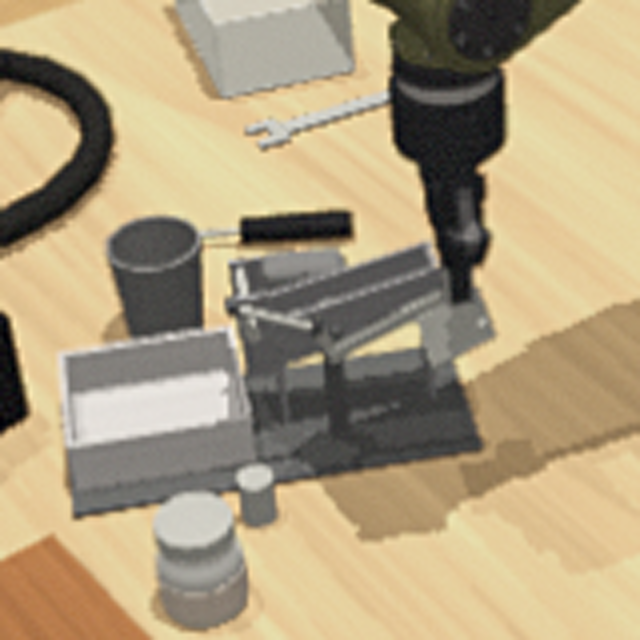

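View pics/w2.png

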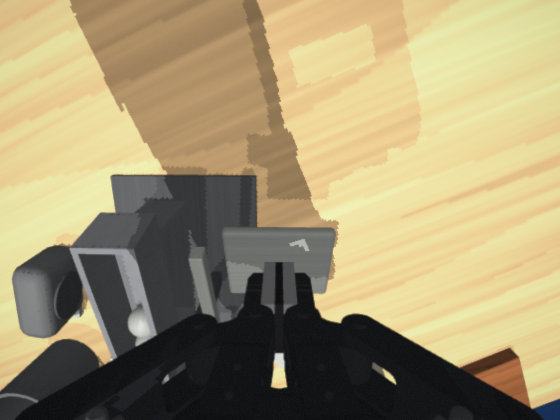

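```bash
python3 - <<'E'
from rig import bot
from h import *
np.set_printoptions(precision=1,suppress=True)
st=bot.read_state();e=st["ee_pos"];print(Rq(st["tool_rot"]).as_matrix())
c=bot.read_camera("scene");t=bot.read_camera("top");pickle.dump((c,t),open("s3.pkl","wb"))
k,d=K(c);Rm,eye=pose(c)
for z in(0,-19):
    p=cv2.projectPoints((Rm.T@(e+[0,0,z]-eye)).reshape(1,1,3),np.zeros(3),np.zeros(3),k,d)[0].ravel()
    print(z,p,(p-[150,130])*4)
for u,v in[(459,295),(459,285),(460,270),(465,330),(440,330),(485,325)]:
    print((u,v),depthpts(c,[(150+u//4,130+v//4)]))
E
```

```text
[[ 0.4  0.  -0.9]
 [ 0.9  0.   0.4]
 [ 0.  -1.  -0. ]]
0 [263.5 210.3] [453.8 321. ]
-19 [263.8 215.8] [455.  343.1]
(459, 295) [[577.3   0.9 172.8]]
(459, 285) [[575.4  -1.6 177.1]]
(460, 270) [[585.9  20.2 207.2]]
(465, 330) [[569.9  -2.9 137. ]]
(440, 330) [[578.1 -20.2 130.4]]
(485, 325) [[559.5   6.1 140.8]]
```

```bash
python3 - <<'E'
from rig import bot
from h import *
np.set_printoptions(precision=1,suppress=True)
c=bot.read_camera("wrist");M=c["mount"];print(M,c["fovy"],c["k1"])
k,d=K(c);Mi=np.linalg.inv(M)
for y in(-60,-40,-20,0,19):
    p=(Mi@[0,y,0,1])[:3];print(y,p,cv2.projectPoints(p.reshape(1,1,3),np.zeros(3),np.zeros(3),k,d)[0].ravel())
I=(np.eye(3),np.zeros(3))
for u,v in[(272,268),(286,268),(272,280),(286,280),(272,295),(286,295),(279,255),(260,300)]:
    p=depthpts(c,[(u,v)],I)[0];print((u,v),c["depth"][v,u],(M@np.r_[p,1])[:3])
crop(c,200,200,360,330,5,"pics/w3.png")
crop(bot.read_camera("scene"),230,170,290,230,10,"pics/s3.png")
E
```

```text
[[   1.     0.     0.     1.1]
 [  -0.    -0.3    0.9 -159. ]
 [   0.    -0.9   -0.3   82.2]
 [   0.     0.     0.     1. ]] 63.375250255181825 -0.06697006225455994
-60 [ -1.1  47.  119.8] [275.6 343.6]
-40 [ -1.1  40.7 138.8] [276.  310.7]
-20 [ -1.1  34.4 157.8] [276.3 285.5]
0 [ -1.1  28.1 176.8] [276.6 265.6]
19 [ -1.1  22.1 194.8] [276.7 250.3]
(272, 268) 147.51515 [ -1.8 -26.7  12.6]
(286, 268) 147.45296 [  4.3 -26.7  12.7]
(272, 280) 137.66844 [ -1.6 -37.   12.6]
(286, 280) 137.80156 [  4.1 -36.9  12.6]
(272, 295) 128.28802 [ -1.4 -47.1  12. ]
(286, 295) 127.91779 [  3.9 -47.5  12.2]
(279, 255) 173.15665 [ 1.3 -1.6  6.9]
(260, 300) 131.36174 [ -6.2 -45.1   8.4]
```

View pics/w3.png

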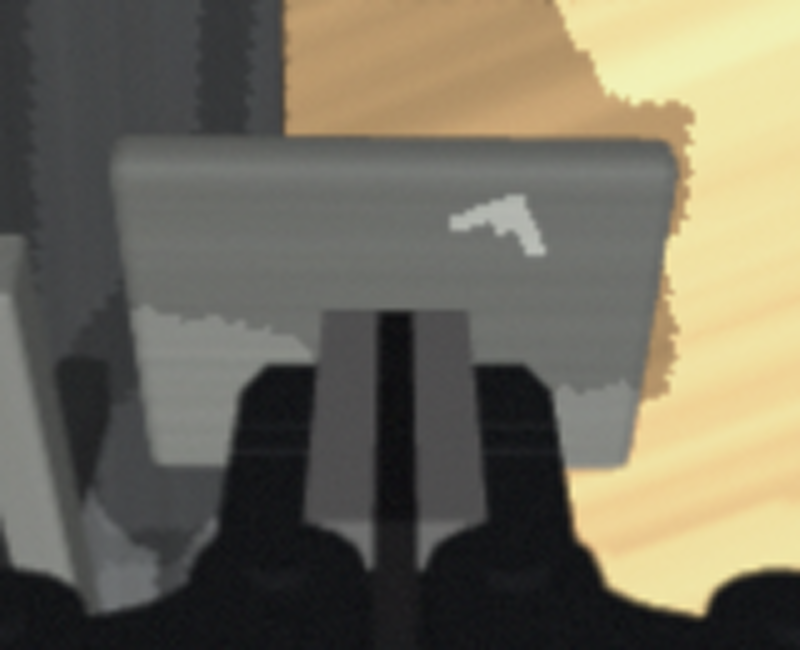

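View pics/s3.png

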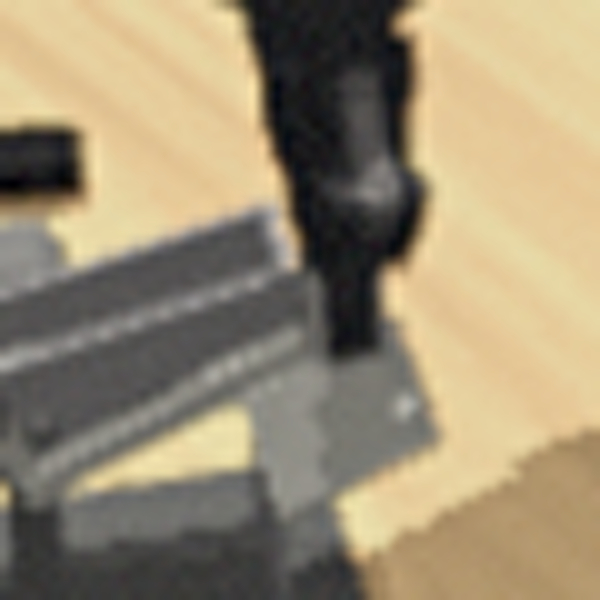

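Both views put the actual closed fingertips about 41 mm behind where `tip_reach` says they are (tool y ≈ -22), so the paddle hasn't been touched yet. Before going lower, I'll measure the gripper's outline from the wrist depth to check clearance.

```bash
python3 - <<'E'
from rig import bot
from h import *
np.set_printoptions(precision=0,suppress=True)
st=bot.read_state()
c=bot.read_camera("wrist");M=c["mount"];I=(np.eye(3),np.zeros(3))
for v in range(255,420,15):
    row=[]
    for u in range(60,500,20):
        p=depthpts(c,[(u,v)],I)[0];p=(M@np.r_[p,1])[:3]
        row.append(f"{p[0]:.0f},{p[1]:.0f},{p[2]:.0f}" if p[1]<0 else ".")
    print(v,*row)
E
```

```text
255 . . . . . . . . . -19,-0,6 -8,-1,6 2,-1,6 12,-1,7 22,-2,7 . . . . . . . .
270 . . . . . . . . . . . 2,-28,12 . . . . . . . . . .
285 . . . . . . . . . . -7,-34,8 2,-41,13 10,-33,8 . . . . . . . . .
300 . . . . . . . . . . -6,-45,8 2,-51,12 9,-45,9 . . . . . . . . .
315 . . . . . . . -26,-61,13 . -12,-63,14 -5,-63,14 2,-53,7 8,-64,15 15,-62,14 . 28,-63,14 . . . . . .
330 . . . . . 1,-159,82 -30,-70,13 -24,-69,13 -19,-63,8 -11,-70,13 -5,-71,14 2,-54,1 8,-70,13 14,-70,14 21,-67,11 27,-70,13 33,-71,14 . . . . .
345 . . . . -40,-78,14 -34,-77,13 -28,-77,14 -23,-75,11 -18,-71,8 -10,-82,18 -4,-83,18 2,-53,-6 7,-83,18 12,-84,19 21,-71,9 26,-75,11 31,-78,14 37,-78,14 . . . .
360 . . . -43,-84,14 -38,-83,13 -32,-84,13 -28,-79,10 -24,-73,4 -14,-89,19 -9,-88,18 -4,-89,18 . 7,-89,19 12,-89,19 17,-88,18 27,-73,4 30,-81,12 35,-83,13 41,-83,13 46,-84,14 . .
375 . . -46,-90,14 -41,-89,13 -36,-90,14 -32,-86,11 1,-159,82 -25,-73,-2 -13,-94,18 -8,-94,19 -4,-91,16 . 6,-93,18 11,-94,19 16,-94,19 27,-73,-2 35,-71,-5 34,-87,11 39,-89,14 44,-89,13 50,-89,13 .
390 -54,-96,14 -49,-95,14 -45,-94,12 -39,-95,13 -36,-91,10 -32,-86,5 -31,-76,-5 -25,-74,-7 -13,-99,19 -8,-98,18 -4,-91,11 1,-92,11 6,-96,16 11,-99,19 15,-99,19 27,-76,-6 34,-76,-6 35,-86,5 38,-91,10 42,-95,14 47,-95,14 51,-96,15
405 -52,-100,14 -48,-99,12 -42,-99,13 -39,-96,10 -37,-91,4 -33,-87,-0 -29,-82,-5 -16,-103,18 -12,-102,18 -7,-103,18 -3,-97,12 1,-98,13 6,-98,13 10,-103,19 14,-104,20 21,-97,12 32,-82,-6 36,-87,0 1,-159,82 42,-96,10 45,-99,13 50,-99,13
```

Clearance is fine: the linkage is at least 35 mm behind the tips and stays outboard of the feeder. Now the guarded press.

```bash
python3 - <<'E'
from rig import bot
from h import *
np.set_printoptions(precision=1,suppress=True)
def rep(m,r=None):
    s=bot.read_state();print(m,r,round(s["clock"],2),s["ee_pos"],s["ft_force"]);return s
p0=rep("start")["ee_pos"]
r=bot.servo_line(np.r_[p0[:2],105],speed=25,until_force=2);s=rep("touch",r)
if not r: raise SystemExit
pc=s["ee_pos"]
r=bot.servo_line(pc-[0,0,50]-5*fx,speed=35,until_force=20);rep("press1",r)
if not r:
    r=bot.servo_line(pc-[0,0,85]-7*fx,speed=20,until_force=12);rep("press2",r)
bot.dwell(0.3);rep("hold")
c=bot.read_camera("scene");t=bot.read_camera("top");pickle.dump((c,t),open("s4.pkl","wb"))
crop(c,150,130,310,290,4,"pics/s4.png");crop(t,260,120,400,240,5,"pics/t4.png")
E
```

```text
start None 6.74 [571.3 -12.9 137.5] [0.4 0.9 0.5]
touch True 7.47 [571.  -12.8 121.4] [ 1.6 -0.2  1.5]
press1 False 9.07 [566.6 -11.   71.5] [-0.6 -0.4  7.9]
press2 True 10.19 [566.7 -10.8  50. ] [-4.9 -0.3 12.3]
hold None 10.49 [566.7 -10.8  50. ] [-3.6 -0.2 11.6]
```

View pics/s4.png

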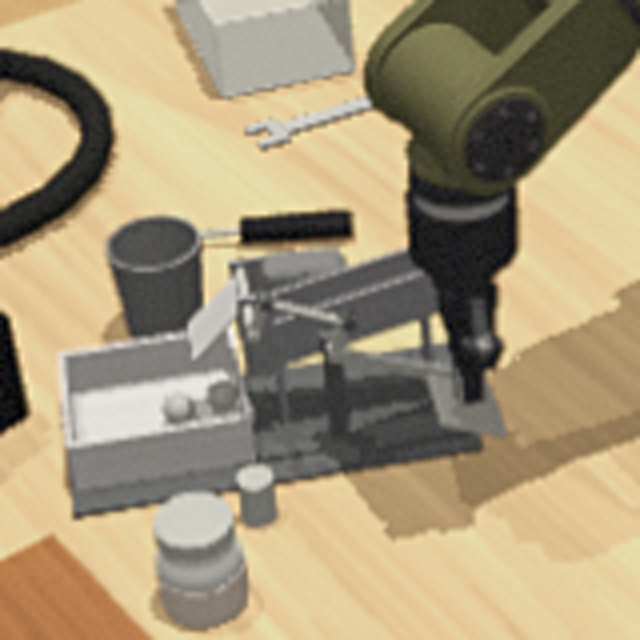

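View pics/t4.png

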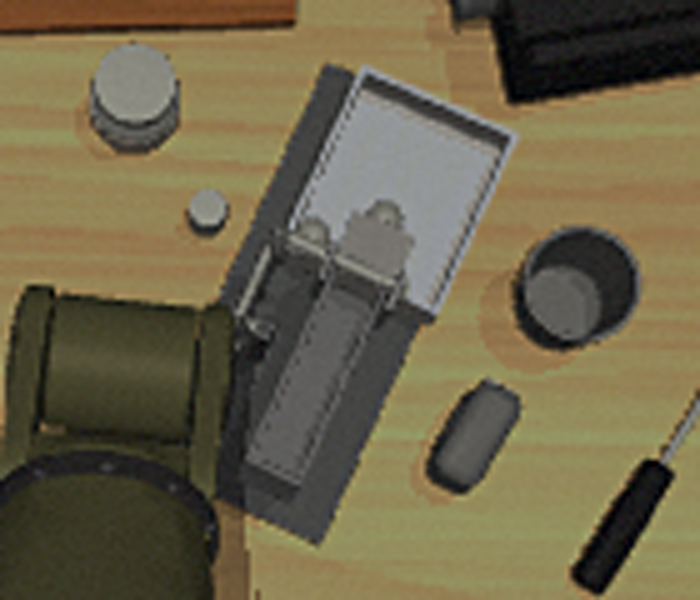

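Pressed: in the scene crop the lid is up, with balls at (180,408) and (222,395) and the third probably hidden. The top crop shows the chute empty. I'll push a little harder to confirm the stop, wait, then look again.

```bash
python3 - <<'E'
from rig import bot
from h import *
np.set_printoptions(precision=1,suppress=True)
def rep(m,r=None):
    s=bot.read_state();print(m,r,round(s["clock"],2),s["ee_pos"],s["ft_force"]);return s
p=rep("s")["ee_pos"]
r=bot.servo_line(p-[0,0,6],speed=8,until_force=10);rep("stop",r)
bot.dwell(1.2);rep("hold")
c=bot.read_camera("scene");t=bot.read_camera("top");pickle.dump((c,t),open("s5.pkl","wb"))
a=cv2.resize(c["image"][180:260,160:280],None,fx=5,fy=5);b=cv2.resize(t["image"][130:185,300:380],None,fx=5,fy=5)
m=np.zeros((a.shape[0],800,3),np.uint8);m=np.zeros((580,800,3),np.uint8);m[:300,:400]=cv2.resize(a,(400,300))[:300];m[300:575,:400]=b;cv2.imwrite("pics/m5.png",m)
E
```

```text
s None 10.59 [566.7 -10.8  50. ] [-3.5  0.8 12. ]
stop True 10.92 [566.8 -10.8  50. ] [-5.2 -1.3 11.6]
hold None 12.12 [566.8 -10.8  50. ] [-6.2  0.1 10.8]
```

View pics/m5.png

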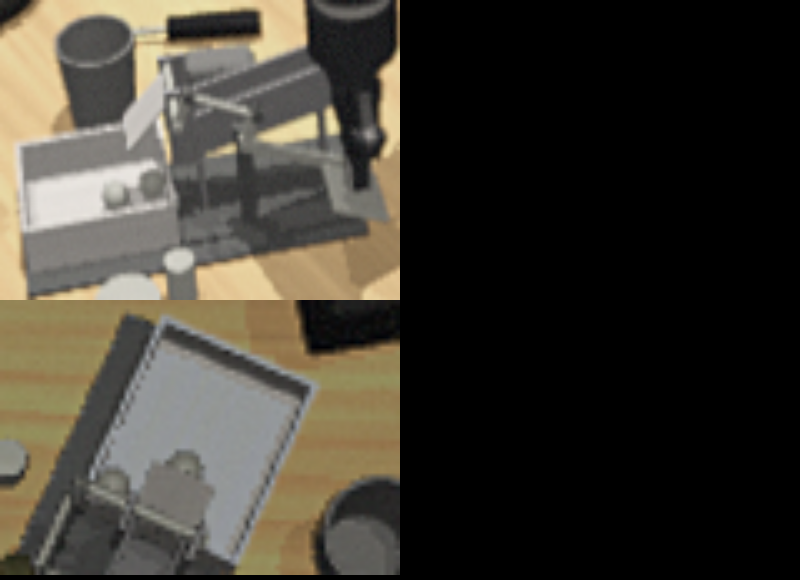

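```bash
python3 - <<'E'
from h import *
np.set_printoptions(precision=0,suppress=True)
c,t=pickle.load(open("s5.pkl","rb"))
S=lambda a:np.array(a)*.3+[160,180]
T=lambda a:(np.array(a)-[0,300])/5+[300,130]
o=PAD+129.4*fx-99*fy
for n,p in(("scene",onplane(c,S([(115,193),(150,182)]),23)),("top",onplane(t,T([(115,482),(187,465)]),23)),("lid centre top",onplane(t,T([(178,495)]),90))):
    for q in p: print(n,q,"feeder",(q-o)@fx,(q-o)@fy)
cv2.imwrite("pics/m6.png",np.vstack([cv2.resize(c["image"][195:250,185:245],(480,440),interpolation=cv2.INTER_CUBIC)]))
E
```

```text
scene [ 723. -156.   23.] feeder 66.88936450864902 26.96693668344167
scene [ 691. -150.   23.] feeder 35.06827768928574 20.083733366624262
top [ 697. -136.   23.] feeder 35.416065732233086 34.713035520520535
top [ 710. -184.   23.] feeder 65.29378651314177 -4.157698274692772
lid centre top [ 676. -171.   90.] feeder 29.323869207542668 -5.605866645582066
```

View pics/m6.png

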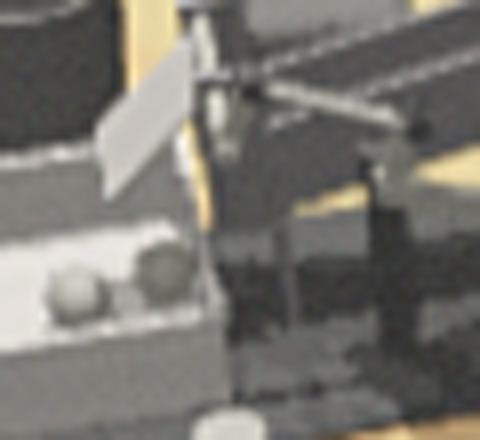

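```bash
python3 - <<'E'
from h import *
np.set_printoptions(precision=0,suppress=True)
c,t=pickle.load(open("s5.pkl","rb"))
o=PAD+129.4*fx-99*fy
uv=np.array([(77,294),(165,272)])/8+[185,195]
for q in onplane(c,uv,23): print(q,(q-o)@fx,(q-o)@fy)
E
```

```text
[ 709. -180.   23.] 63.35908724588313 -1.2884927172556067
[ 677. -171.   23.] 29.932531936052765 -5.457492835497544
```

With the crop scale corrected, all three balls are accounted for in feeder x,y: (64,-3), (30,-5) hidden under the lid in the top view, and (35,35) hidden by the tray wall in the scene view. The chute is empty. Now I'll ease the lever back up slowly.

```bash
python3 - <<'E'
from rig import bot
from h import *
np.set_printoptions(precision=1,suppress=True)
def rep(m,r=None):
    s=bot.read_state();print(m,r,round(s["clock"],2),s["ee_pos"],s["ft_force"]);return s
p=rep("s")["ee_pos"]
bot.servo_line(np.r_[(p+2*fx)[:2],90],speed=22);rep("mid")
bot.servo_line(np.r_[(p+4*fx)[:2],110],speed=14);rep("hi")
for z in(114,118,121,124,127):
    bot.servo_line(np.r_[(p+5*fx)[:2],z],speed=8);rep(z)
c=bot.read_camera("scene");crop(c,150,130,310,290,4,"pics/s7.png")
E
```

```text
s None 12.22 [566.7 -10.8  50. ] [-4.9  0.4 11.4]
mid None 14.19 [568.5 -11.5  89.7] [-1.1  0.4  5.9]
hi None 15.78 [570.4 -12.3 109.9] [ 2.5 -0.7  2.5]
114 None 16.44 [571.3 -12.7 114. ] [ 3.5 -1.7  3. ]
118 None 17.09 [571.3 -12.7 118. ] [ 2.5 -0.9  1.6]
121 None 17.62 [571.3 -12.7 121. ] [ 2.2 -1.3  3. ]
124 None 18.14 [571.1 -12.6 123.8] [ 0.4  0.5 -0.1]
127 None 18.67 [571.3 -12.7 127. ] [-0.3  0.5  0.1]
```

View pics/s7.png

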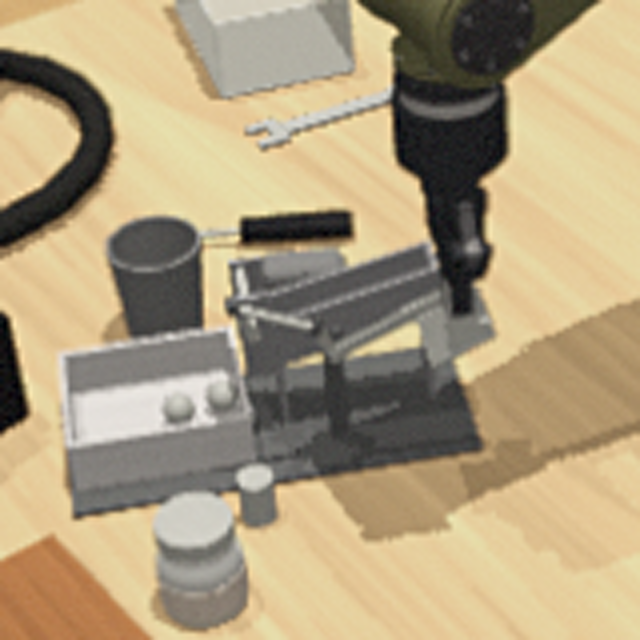

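The lid is shut, the paddle is back at rest and the contact force is gone. I'll retreat upward and take a last look at everything.

```bash
python3 - <<'E'
from rig import bot
from h import *
np.set_printoptions(precision=1,suppress=True)
p=bot.read_state()["ee_pos"]
bot.servo_line(p+[0,0,90],speed=60)
bot.move_to(np.array([430,120,260.]),att(1))
s=bot.read_state();print(s["clock"],s["ee_pos"],s["ft_force"])
c=bot.read_camera("scene");t=bot.read_camera("top")
cv2.imwrite("pics/f.png",np.hstack([cv2.resize(t["image"][120:240,260:400],(400,343)),cv2.resize(c["image"][170:290,150:290],(400,343))]))
t0=pickle.load(open("top0.pkl","rb"));d=cv2.absdiff(t["image"],t0["image"]).max(2);cv2.imwrite("pics/d.png",(d>40).astype(np.uint8)*255)
E
```

```text
21.175 [430.7 119.6 259.8] [0.4 0.8 0.4]
```

View pics/f.png

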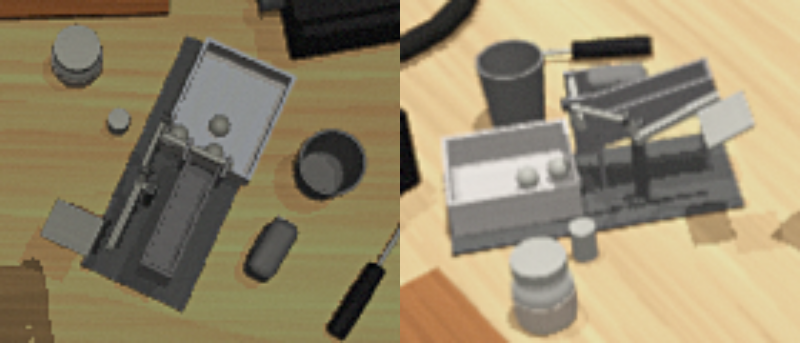

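View pics/d.png

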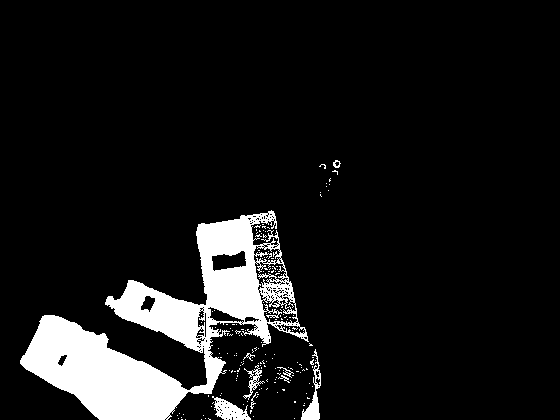

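All three balls are visible in the tray: top half at (178,133), (219,125) and (211,153). The lid is shut, and apart from the arm and its shadow only the ball areas changed since the start.

```bash
python3 -c "
from rig import bot
bot.finish_job()"
```

```text
the job is handed in; nothing more can be done
```

I pressed the lever down to its stop, all three balls rolled into the tray, and I eased the lever back up until the lid was shut. The job was handed in at about 21 s; no verdict is reported.

- **Press:** I used closed fingertips on the middle of the paddle. The stop was firm: a further push gained no travel, and about 11 N held it down.
- **Release:** The lever came up over about 6 s, slowing to 8 mm/s at the end. The contact force faded from 11 N to about 2–3 N, then to zero as the paddle reached rest.
- **Last checks:** All three balls show in the tray in the top picture, the chute is empty, and the lid and paddle look at rest. Comparing the top picture with the one from the start showed only the balls and the arm with its shadow had changed. The arm touches nothing.

**Disagreements:**
- **Fingertip position:** The closed fingertips did not stand 19 mm ahead of the TCP as stated. Both cameras put them about 20 mm behind it. My first touch attempt therefore stopped short of the paddle, and I went on down with force-guarded moves.
- **Ball position:** A crop-scale slip of mine briefly put one ball about 30 mm off. I corrected it before raising the lever.

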